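# Raise the screw support level with the fixed bed

### The job

Set the round screw support flush with the fixed bed beside it by turning its collar clockwise with the bar. Pull the bar out of its storage sleeve, put it down and take it again by its handle, work the shank in the collar's holes one after another because the guide rods allow only a short swing, and when the two tops are level lay the bar down on the bench clear of the fixture. Leave the tape roll, the cup and the screwdriver where they are.

Things in the scene. Friction and masses are not known exactly. Their poses are not given: they have to be found in the camera images.
- fixture: Dark base plate bolted to the bench, 150 mm wide (y), 14 mm thick, from 73 mm on the -x side of its origin to 131 mm on the +x side. On it stand the screw support (axis through the origin, vertical) and, to +x, the fixed bed. The origin is on the bench; -x looks to the robot and its left.
- collar_mid (a point): Fixed point on the collar's vertical axis, half-way up it, 66 mm above the bench. The collar is a plain steel ring, 90 mm in diameter, 36 mm high; it turns but keeps its height. Six rectangular holes run radially into its rim every 60 degrees at this height: 19 mm wide, 22 mm high, 24 mm deep (radius 44 mm to a solid bottom at radius 20 mm).
- collar_hole (a point): Centre of the mouth of one of the six collar holes, 44 mm from the axis; it turns with the collar. The line from collar_mid to it is this hole's direction; the others lie every 60 degrees from it.
- collar (a joint): Turn of the collar in rad, growing clockwise seen from above, 0 to 2.88. It turns stiffly (0.2 N m) and stays where it is left. Clockwise raises the round table, 40 mm a full turn (6.4 mm per rad); table and bed are level at 2.27 rad. Starts between 0.09 and 0.61.
- table_top (a point): Centre of the top of the round aluminium table (132 mm across, 12 mm thick) over the collar; starts 10 to 14 mm below the bed. Three 12 mm guide rods hang from it round the collar at radius 56 mm, towards the fixture's +x and 120 degrees either side of it. In the open window towards the fixture's -x the bar can point up to 46 degrees to either side.
- bed_top (a point): Centre of the top of the fixed bed, a grey block with a steel top 52 by 140 mm, 120 mm above the bench, 101 mm from the collar's axis on the fixture's +x side.
- sleeve_mouth (a point): Centre of the open end of the storage sleeve: a grey roofed box, 127 mm long, 48 mm wide, 44 mm high, bolted down by two side feet. The mouth, 30 mm wide and 29.5 mm high, looks along its own -y. At the start the bar lies in it, handle fully inside; only the last 50 mm of the shank stick out.
- bar_grip (a point): Point on the bar's centre line in its handle, about its centre of mass, 25 mm behind where handle and shank meet. The bar is straight: square black handle 24 x 24 x 85 mm, too thick for the holes, and round steel shank 14 mm in diameter, 85 mm long. Its -y axis points from handle to tip; z is up. Centre line 12 mm up on the bench, 22 mm in the sleeve. 0.12 to 0.25 kg.
- bar_shank (a point): Point on the bar's centre line 22 mm behind the tip of the shank, in the part that sticks out of the sleeve at the start.
- bar_tip (a point): The tip of the shank, 110 mm from bar_grip on the centre line.
- roll: Bystander: roll of packing tape lying flat, 72 mm across, 18 mm high; origin under its centre.
- cup: Bystander: closed white sample cup with a lid, 60 mm across, 54 mm high; origin under its centre.
- driver: Bystander: screwdriver lying down, 154 mm long along its own y, 25 mm wide; origin under its centre.
- bar: The bar as a whole (see bar_grip); its origin is on its underside where handle and shank meet.

How it is judged:
On the way, in this order (a step that is already met when the one before it is completed fails the run):
1. the shank's tip is in a hole of the collar, some 4 mm deep or more (distance between bar_tip and collar_mid below 0.04 m), for 0.1 s.
2. the bar is out of the collar again after a first part of the turn (collar past 0.75 rad) (distance between bar_tip and collar_mid above 0.05 m and value of joint collar above 0.75 rad), for 0.1 s.
3. the shank's tip is in a hole again (distance between bar_tip and collar_mid below 0.04 m), for 0.1 s.
At the end, for the whole second after the job is handed in: The round table's top is level with the bed's top to within 2 mm and still; the bar lies flat and at rest on the bench (both ends lower than 30 mm), its tip and handle more than 85 mm from the collar's axis. The tape roll, cup and screwdriver have not moved by more than 30 mm (z of table_top in the frame of bed_top between -0.002 and 0.002 m and velocity of joint collar between -0.05 and 0.05 rad/s and height (world z) of each of bar_grip, bar_tip below 0.03 m and horizontal distance between each of bar_tip, bar_grip and collar_mid above 0.085 m and linear speed of bar below 0.02 m/s); the robot touches nothing.
It fails at once if the tape roll, the cup or the screwdriver is shifted by more than 30 mm (distance of any of roll, cup, driver from where it was at the start of the episode above 0.03 m).
It also fails if it takes over 64 s, if anything falls off the work surface, if the arm or the gripper's body presses on something with over 40 N, if the wrist force passes 120 N, or if a joint passes its speed limit or range.

### The arm

A 6-joint arm with a two-finger parallel gripper is mounted at the origin on a cart in front of the work surface, level with it; the furniture and walls round the work are solid. World frame = base frame: x ahead of the robot, y to its left, z up, the work surface at z = 0. Lengths are in m, angles in rad, forces in N, time in s.
With the tool pointing down it reaches from about 0.275 to 0.85 m from the base axis. Payload 5.2 kg.
Tool frame: the origin (TCP) lies midway between the tips of the shut fingers; the grasp point (between the pads) lies 19 mm behind it (arm.tcp_to_grasp is the z of the grasp point in the tool frame, in m); z points along the fingers, x is the direction in which the jaws open and shut, and the axes are right-handed (so a half turn about z gives the same grasp; the last joint's range is limited). The gripper opens to 85 mm and grips with 20 to 120 N. Pads are 22 mm wide; open, the fingers measure 114 mm over their backs; the gripper's body (76 mm by 85 mm) begins 54 mm behind the grasp point. The pads swing forward as they close: fully open they stand 13 mm farther back than shut.
Start: joints at [1.117, 0.259, 1.535, -0, 1.348, -0.203], TCP at [0.136, 0.533, 0.231] pointing down, gripper open.
Joint ranges: [-3.14, 3.14], [-0.91, 2.08], [0.19, 2.58], [-1.22, 4.36], [0.22, 2.71], [-3.12, 3.12]. Speed limits (rad/s): [2.57, 2.57, 3.14, 3.14, 3.14, 3.14].

### API

Orientations are given as a 3x3 rotation matrix whose columns are the frame's x, y, z axes.
In Python, from bench import arm gives the robot as it stands. The module is installed in compiled form; this text tells all that it offers.
- The arm moves only by the tool servo_tool, never from a script. Its argument "motion" is a list that holds one entry, the list of rows, each a list of 7 numbers: the turn, a rotation vector about the tool's x, y, z in rad, then the shift along the tool's x, y, z in m, then the closure, from -1 (fully open) to 1 (shut), so that 0 is half open. In form: [[[ax, ay, az, x, y, z, grip], ...]]. A call has exactly 10 rows; each row is the pose to reach, as a shift and turn from the pose measured when the call began, along the tool's axes at that moment; what a row does not reach only later rows make up. A row lasts 1/8 s, in which the tool goes at most 62.5 mm and 10.7 degrees, less where a joint would pass 70% of its speed; a pose out of reach is approached as far as the arm can. A call with a gripper value outside its range is refused whole. The fingers move at their own pace and stop on an object; "force" is the grip in N (left out, the last holds). Time passes only in rows, so rows that repeat a pose let the fingers close, or fill a call up. It gives the time, the measured TCP pose, the force and the opening at its end, in the units of the state.
- arm.get_state(): the state, without advancing time (a new reading comes with each control period).
- arm.grab_frame(name): name is "side" or "top"; returns the picture (400x640x3 uint8, red, green, blue); there is no depth.
- arm.camera_params(name): a dict with "intrinsics" (3x3 intrinsics, pixels), "position" and "orientation" of the camera in the world. Camera axes: x right, y up, looking along -z (the intrinsics and any distortion apply to the point x, -y, -z); pixel columns grow to the right and rows downward; lengths in m; the calibration is good to about 2 mm. A picture is of the moment at which its call begins. camera_params takes no time and is no camera call.
- arm.job_done(): hands the job in, once; it reports no verdict.
The state is a dict: "clock": time; "joint_pos": joint angles; "qd": joint speeds; "effort": joint torques, N m; "eef_pos": TCP position; "ee_rot": TCP orientation; "contact_force": force on the tool from outside, world axes, zero at the start; "moment": the same for the moment, N m; "gripper_width": finger opening in m.
Only numpy, scipy, OpenCV 4.12 (cv2) and the standard library are available. Lean on these libraries where they do the work, as an engineer would, in place of code of your own. Each camera call takes 0.05 s, during which the arm holds its last target. There are 200 camera calls.

## Working session

There is one attempt and no reset: what is moved stays moved. The work goes in short steps, Python scripts to look and compute and a tool call to move; the robot and the scene stay as the last step left them, time stands still between calls to the robot, and variables do not carry over. Pictures are saved under pics/ and viewed, about 8 in all and at most 12, crops included, and the job is handed in when it is done.

Besides the shell and the picture viewer there is one more tool, called after "Emit:" in YAML: its name, and indented under it one key for each argument. servo_tool: Moves the arm, as the interface text tells. Its arguments: {"type":"object","properties":{"motion":{"type":"array","items":{"type":"array","items":{"type":"array","items":{"type":"number"}}}},"force":{"type":"number"}},"required":["motion"]}

```bash
mkdir -p pics
cat > h.py <<'E'
import numpy as np, cv2
from bench import arm
def grab(n,f=None):
    im=arm.grab_frame(n)
    if f: cv2.imwrite(f'pics/{f}.png',im[:,:,::-1])
    return im
def ray(n,u,v):
    c=arm.camera_params(n);K=np.array(c['intrinsics']);R=np.array(c['orientation']);p=np.array(c['position'])
    d=np.linalg.inv(K)@[u,v,1];d=R@(d*[1,-1,-1]);return p,d/np.linalg.norm(d)
def onz(n,u,v,z):
    p,d=ray(n,u,v);return p+d*(z-p[2])/d[2]
def proj(n,P):
    c=arm.camera_params(n);K=np.array(c['intrinsics']);R=np.array(c['orientation']);p=np.array(c['position'])
    q=R.T@(np.array(P)-p);q=K@(q*[1,-1,-1]);return q[:2]/q[2]
def tri(a,b):
    (p,d),(q,e)=a,b
    s=np.linalg.lstsq(np.c_[d,-e],q-p,rcond=None)[0];A=p+d*s[0];B=q+e*s[1];return (A+B)/2,np.linalg.norm(A-B)
def st():
    s=arm.get_state();np.set_printoptions(precision=4,suppress=True)
    for k in s: print(k,np.array(s[k]).round(4).tolist())
    return s
E
python3 - <<'E'
from h import *
st()
for n in ('side','top'):
    grab(n,n+'0');print(n,arm.camera_params(n))
E
```

```text
clock 0.0
joint_pos [1.1172, 0.2593, 1.5361, 0.0, 1.348, -0.2028]
qd [-0.0009, 0.0003, 0.0011, 0.0013, 0.0004, -0.0015]
effort [0.0009, -44.6018, -29.0581, 0.0002, 0.0119, 0.0]
eef_pos [0.1362, 0.5323, 0.2305]
ee_rot [[0.2482, 0.9687, -0.0008], [0.9687, -0.2482, -0.0017], [-0.0018, -0.0004, -1.0]]
contact_force [-0.2442, -0.0642, 0.6795]
moment [0.0149, 0.0297, 0.0717]
gripper_width 0.0851
side {'intrinsics': array([[478.2047,   0.    , 317.4006],
       [  0.    , 478.2047, 215.7274],
       [  0.    ,   0.    ,   1.    ]]), 'position': array([0.3299, 1.2245, 1.0343]), 'orientation': array([[-0.9785,  0.145 , -0.1464],
       [-0.205 , -0.6126,  0.7633],
       [ 0.021 ,  0.7769,  0.6292]])}
top {'intrinsics': array([[504.9553,   0.    , 313.2384],
       [  0.    , 504.9553, 202.1227],
       [  0.    ,   0.    ,   1.    ]]), 'position': array([0.44  , 0.0652, 1.4556]), 'orientation': array([[ 0.006 ,  0.9967, -0.0815],
       [-0.9999,  0.0048, -0.0149],
       [-0.0144,  0.0816,  0.9966]])}
```

View pics/top0.png

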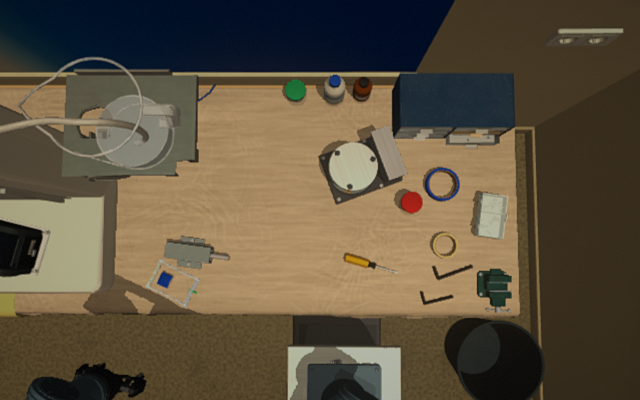

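View pics/side0.png

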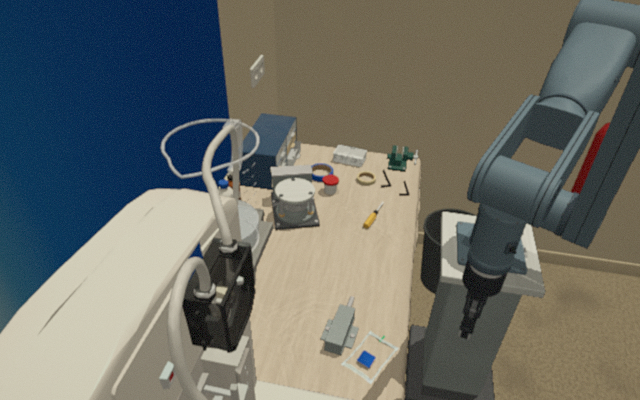

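Top view: sleeve around (190,250), shank tip around (229,257), fixture with round table at (353,167), bed at (388,153), cup (411,202), driver (370,263). The side view shows the same layout, and the arm is clear of it. Next, enlarge both areas.

Run:
```python
from h import *
t=cv2.imread('pics/top0.png');s=cv2.imread('pics/side0.png')
def c(im,u,v,w,h,k): return cv2.resize(im[v:v+h,u:u+w],None,fx=k,fy=k,interpolation=cv2.INTER_CUBIC)
a=np.vstack([np.hstack([c(t,310,120,100,75,4),c(t,150,220,100,75,4)]),np.hstack([c(s,255,155,100,75,4),c(s,300,285,100,75,4)])])
cv2.imwrite('pics/m.png',a)
```

```text
(no output)
```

View pics/m.png

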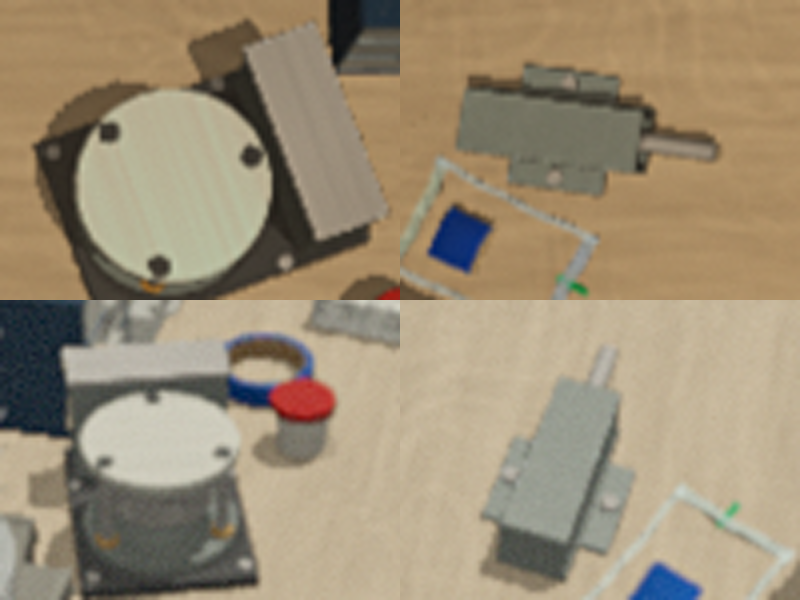

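The close-up shows three dark rod heads at top-image (337.5,153), (373,159) and (349.5,186.5), with the shank tip at about (229,257). Orange marks sit on the collar below its holes in the side view, at about (282,215) and (310,212).

Run:
```python
from h import *
rods=[onz('top',310+u/4-.4,120+v/4-.4,.108) for u,v in((110,132),(252,156),(158,266))]
c=np.mean(rods,0);print('rods',rods,'c',c,[np.linalg.norm(r-c) for r in rods])
bed=onz('top',310+316/4-.4,120+131/4-.4,.12);print('bed',bed,bed-c,np.linalg.norm((bed-c)[:2]))
for n,P in(('bed',bed),('rod',rods[1])):print(n,np.degrees(np.arctan2(*(P-c)[1::-1])))
a=[onz('top',150+(u-400)/4-.4,220+v/4-.4,.022) for u,v in((650,145),(717,148))];d=a[1]-a[0];print('shank',a,np.linalg.norm(d),np.degrees(np.arctan2(d[1],d[0])))
# sleeve roof corners
q=[onz('top',150+(u-400)/4-.4,220+v/4-.4,.044) for u,v in((468,90),(648,108),(640,170),(458,150))];print('roof',q)
m=(q[1]+q[2])/2;b=(q[0]+q[3])/2;print('mouth',m,np.linalg.norm(m-b),np.degrees(np.arctan2(*(m-b)[1::-1])))
# side: check tip
print('proj tip side',proj('side',a[1]),'seen',300+607/4-100-.4,285+47/4-.4)
for n,u,v in(('cup',411,202),('drv',358,261)):print(n,onz('top',u,v,.03))
s=cv2.imread('pics/side0.png');im=np.float32(cv2.cvtColor(s,cv2.COLOR_BGR2HSV))
# unwrap collar from side view
ph=np.radians(np.arange(40,200,.4));zs=np.arange(.09,.044,-.0002)
U=np.array([[proj('side',[c[0]+.045*np.cos(p),c[1]+.045*np.sin(p),z]) for p in ph] for z in zs],np.float32)
w=cv2.remap(s,U[...,0],U[...,1],cv2.INTER_CUBIC)
w=cv2.resize(w,(800,460));w=cv2.convertScaleAbs(w,alpha=1.5)
for k in range(40,200,20):cv2.putText(w,str(k),((k-40)*5,12),0,.4,(0,0,255));cv2.line(w,((k-40)*5,14),((k-40)*5,20),(0,0,255))
cv2.imwrite('pics/w.png',w)
```

```text
rods [array([0.68454643, 0.02175392, 0.108     ]), array([ 0.66853312, -0.0738022 ,  0.108     ]), array([ 0.5937761 , -0.01060982,  0.108     ])] c [ 0.64895188 -0.02088603  0.108     ] [np.float64(0.05554401086210431), np.float64(0.05642291532271083), np.float64(0.05612456948403877)]
bed [ 0.68351223 -0.11527238  0.12      ] [ 0.03456035 -0.09438634  0.012     ] 0.1005146720667387
bed -69.88937506064084
rod -69.69338205488738
shank [array([0.40315773, 0.37217117, 0.022     ]), array([0.40134955, 0.32456996, 0.022     ])] 0.04763554177877569 -92.17539831263777
roof [array([0.4411813 , 0.49603712, 0.044     ]), array([0.42940941, 0.36943724, 0.044     ]), array([0.38635907, 0.37405859, 0.044     ]), array([0.39939466, 0.50180232, 0.044     ])]
mouth [0.40788424 0.37174792 0.044     ] 0.127775276720612 -95.57073940086516
proj tip side [350.83432036 296.29976591] seen 351.35 296.35
cup [ 0.55825727 -0.18971555  0.03      ]
drv [ 0.39162387 -0.03996821  0.03      ]Traceback (most recent call last):
  File "<stdin>", line 16, in <module>
  File "h.py", line 13, in proj
    c=arm.camera_params(n);K=np.array(c['intrinsics']);R=np.array(c['orientation']);p=np.array(c['position'])
ValueError: time passes only in moves, steps and waits
```

```bash
sed -i 's/^def ray/_C={}\ndef cp(n):\n    if n not in _C: _C[n]=arm.camera_params(n)\n    return _C[n]\ndef ray/; s/c=arm.camera_params(n)/c=cp(n)/' h.py
python3 - <<'E'
from h import *
c=np.array([.649,-.021])
s=cv2.imread('pics/side0.png')
ph=np.radians(np.arange(40,200,.4));zs=np.arange(.09,.044,-.0002)
U=np.array([[proj('side',[c[0]+.045*np.cos(p),c[1]+.045*np.sin(p),z]) for p in ph] for z in zs],np.float32)
w=cv2.remap(s,U[...,0],U[...,1],cv2.INTER_CUBIC)
w=cv2.resize(w,(800,460));w=cv2.convertScaleAbs(w,alpha=1.5)
for k in range(40,200,20):cv2.putText(w,str(k),((k-40)*5,12),0,.4,(0,0,255));cv2.line(w,((k-40)*5,14),((k-40)*5,20),(0,0,255))
cv2.imwrite('pics/w.png',w)
E
```

```text
(no output)
```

View pics/w.png

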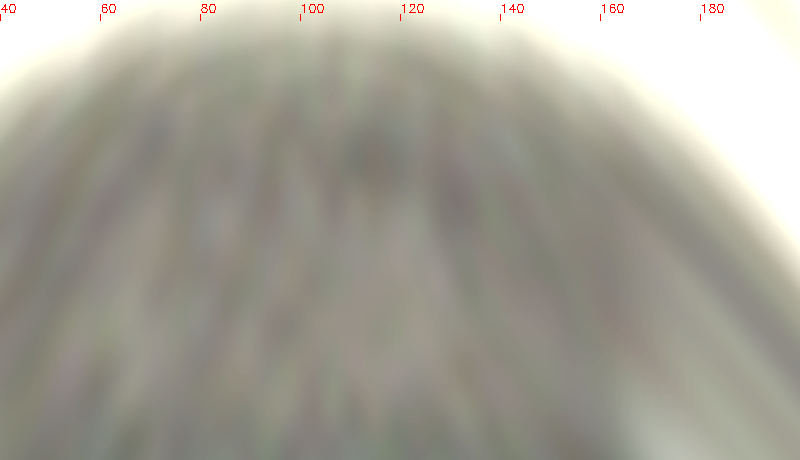

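The unwrap shows nothing usable: the collar is only about 8 px high here. Enlarge the raw crop instead, with angle ticks.

Run:
```python
from h import *
c=np.array([.649,-.021])
s=np.mean([grab('side').astype(float) for _ in range(8)],0)[:,:,::-1]
np.save('s0.npy',s)
u0,v0,k=262,178,13
w=cv2.resize(s[v0:v0+46,u0:u0+60],None,fx=k,fy=k,interpolation=cv2.INTER_CUBIC)
w=np.uint8(np.clip((w-30)*1.6,0,255))
for a in range(30,200,20):
  for z,col in((.084,(0,0,255)),(.066,(0,255,255)),(.048,(255,0,0))):
    p=proj('side',[c[0]+.045*np.cos(np.radians(a)),c[1]+.045*np.sin(np.radians(a)),z]);p=((p-[u0,v0]+.5)*k).astype(int)
    cv2.circle(w,tuple(p),2,col,-1)
  cv2.putText(w,str(a),(p[0]-8,p[1]+60),0,.4,(0,255,0))
cv2.imwrite('pics/w2.png',w)
for u,v in((282,215),(310.5,212.5)):
  P=onz('side',u-.1,v-.1,.048)[:2]-c;print(P,np.linalg.norm(P),np.degrees(np.arctan2(P[1],P[0])))
P=onz('top',310+150/4-.4,120+288/4-.4,.048)[:2]-c;print(P,np.linalg.norm(P),np.degrees(np.arctan2(P[1],P[0])))
```

```text
[0.02452621 0.07157052] 0.07565628858503251 71.08413355136622
[-0.06351242  0.03720708] 0.07360838117004126 149.6372156497568
[-0.06388852  0.01260351] 0.06511982384374823 168.84035703938775
```

View pics/w2.png

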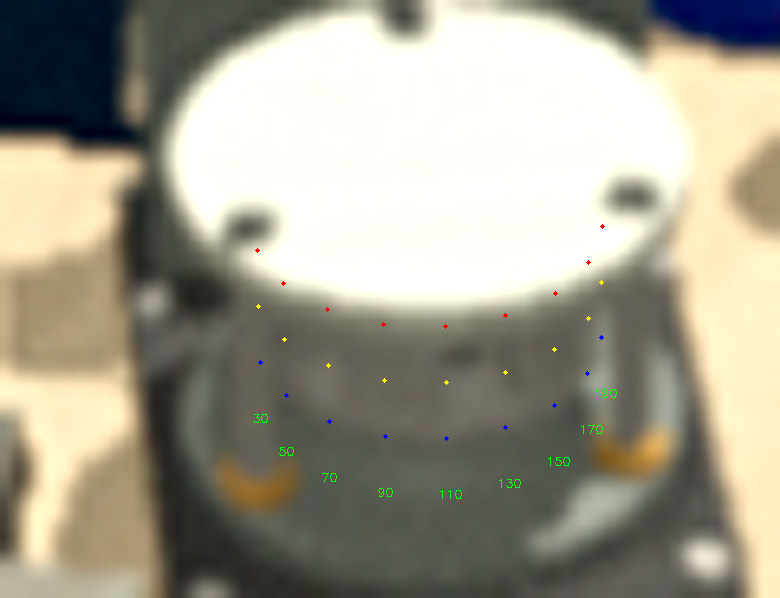

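The hole's dark upper part sits at about (462,355) in the enlargement, so it is near world angle 116°, about 6° off the window centre at 110°. The orange spots are the rod bushings. First move: go above the shank and down.

```bash
cat >> h.py <<'E'
from scipy.spatial.transform import Rotation as Ro
def Rt(deg):
    a=np.radians(deg);c,s=np.cos(a),np.sin(a);return np.array([[c,s,0],[s,-c,0],[0,0,-1.]])
def plan(w,s=None):
    "w: list of (x,y,z,yawdeg,grip) -> rows"
    s=s or arm.get_state();R=np.array(s['ee_rot']);p=np.array(s['eef_pos'])
    for x,y,z,a,g in w:
        t=R.T@(np.array([x,y,z])-p);r=Ro.from_matrix(R.T@Rt(a)).as_rotvec()
        print([round(float(v),3) for v in [*r,*t,g]],end=',\n')
E
python3 - <<'E'
from h import *
plan([(.402,.347,.13,-4,-1),(.402,.347,.005,-4,-1)])
E
```

```text
[-0.0, 0.0, 1.39, -0.114, 0.303, 0.101, -1.0],
[-0.0, 0.0, 1.39, -0.114, 0.303, 0.226, -1.0],
```

Emit:
servo_tool:
  motion:
    - [[0,0,0.17,-0.014,0.038,0.01,-1],[0,0,0.34,-0.028,0.076,0.025,-1],[0,0,0.52,-0.042,0.114,0.04,-1],[0,0,0.69,-0.057,0.152,0.05,-1],[0,0,0.87,-0.071,0.19,0.06,-1],[0,0,1.04,-0.086,0.228,0.075,-1],[0,0,1.22,-0.1,0.266,0.09,-1],[0,0,1.39,-0.114,0.303,0.1,-1],[0,0,1.39,-0.114,0.303,0.13,-1],[0,0,1.39,-0.114,0.303,0.13,-1]]
  force: 60

```text
clock: 1.75
eef_pos: [0.4004, 0.3458, 0.0994]
ee_rot: [[0.997, -0.071, -0.005], [-0.071, -0.997, -0.002], [-0.004, 0.003, -1.0]]
contact_force: [-0.2, -0.9, 0.6]
gripper_width: 0.0852
```

Run:
```python
from h import *
st();plan([(.402,.347,.005,-4,-1)])
```

```text
clock 1.75
joint_pos [0.5014, 0.3519, 1.7564, 0.0, 1.0385, 0.5724]
qd [0.0189, -0.0341, -0.0358, 0.0008, 0.0264, -0.0002]
effort [-0.7646, -44.161, -24.1811, -0.0553, -0.4501, 0.0185]
eef_pos [0.4004, 0.3458, 0.0994]
ee_rot [[0.9975, -0.071, -0.0046], [-0.071, -0.9975, -0.0025], [-0.0044, 0.0028, -1.0]]
contact_force [-0.1921, -0.942, 0.636]
moment [0.0521, -0.0324, 0.029]
gripper_width 0.0852
[0.003, 0.004, -0.001, 0.002, -0.002, 0.094, -1.0],
```

Emit:
servo_tool:
  motion:
    - [[0,0,0,0.002,-0.002,0.04,-1],[0,0,0,0.002,-0.002,0.08,-0.6],[0,0,0,0.002,-0.002,0.094,-0.2],[0,0,0,0.002,-0.002,0.094,0.3],[0,0,0,0.002,-0.002,0.094,1],[0,0,0,0.002,-0.002,0.094,1],[0,0,0,0.002,-0.002,0.094,1],[0,0,0,0.002,-0.002,0.094,1],[0,0,0,0.002,-0.002,0.094,1],[0,0,0,0.002,-0.002,0.094,1]]
  force: 70

```text
clock: 3.0
eef_pos: [0.403, 0.348, 0.0058]
ee_rot: [[0.997, -0.071, -0.003], [-0.071, -0.997, -0.001], [-0.003, 0.002, -1.0]]
contact_force: [1.8, 2.3, 3.8]
gripper_width: 0.0114
```

Run:
```python
from h import *
s=st();p=s['eef_pos'];d=np.array([np.cos(np.radians(-95)),np.sin(np.radians(-95))])
plan([(p[0]+d[0]*L,p[1]+d[1]*L,.006,-4,1) for L in (.04,.08,.145)])
```

```text
clock 3.0
joint_pos [0.5024, 0.4879, 1.8305, 0.0003, 0.8263, 0.5736]
qd [-0.001, 0.0006, 0.0019, 0.0, 0.0015, 0.0012]
effort [0.2692, -45.3597, -16.232, -0.3799, 1.2977, -0.1869]
eef_pos [0.403, 0.348, 0.0058]
ee_rot [[0.9975, -0.0713, -0.0029], [-0.0713, -0.9975, -0.0013], [-0.0028, 0.0015, -1.0]]
contact_force [1.7678, 2.3066, 3.8284]
moment [0.5608, -0.4331, -0.1859]
gripper_width 0.0114
[0.002, 0.003, -0.002, -0.001, 0.04, -0.0, 1.0],
[0.002, 0.003, -0.002, -0.001, 0.08, -0.0, 1.0],
[0.002, 0.003, -0.002, -0.002, 0.145, 0.0, 1.0],
```

Emit:
servo_tool:
  motion:
    - [[0,0,0,0,0.01,0,1],[0,0,0,0,0.025,0,1],[0,0,0,-0.001,0.045,0,1],[0,0,0,-0.001,0.065,0,1],[0,0,0,-0.001,0.085,0,1],[0,0,0,-0.002,0.105,0,1],[0,0,0,-0.002,0.125,0,1],[0,0,0,-0.002,0.14,0,1],[0,0,0,-0.002,0.145,0,1],[0,0,0,-0.002,0.145,0,1]]

```text
clock: 4.25
eef_pos: [0.3905, 0.203, 0.0059]
ee_rot: [[0.997, -0.072, -0.003], [-0.072, -0.997, -0.001], [-0.003, 0.002, -1.0]]
contact_force: [-0.4, -0.3, -2.1]
gripper_width: 0.0119
```

Run:
```python
from h import *
st();t=grab('top');s=grab('side')
k=lambda im,u,v,w,h,f:cv2.resize(im[v:v+h,u:u+w,::-1],None,fx=f,fy=f,interpolation=cv2.INTER_CUBIC)
cv2.imwrite('pics/p1.png',np.hstack([k(t,150,200,160,100,2.5),k(s,270,200,160,150,2.5)[:250]]))
```

```text
clock 4.25
joint_pos [0.2255, 0.3679, 2.055, -0.001, 0.7224, 0.2986]
qd [0.0167, 0.0034, -0.0128, 0.0018, -0.0012, 0.0079]
effort [-0.4251, -39.6707, -17.1431, 0.0426, 0.0142, -0.0734]
eef_pos [0.3905, 0.203, 0.0059]
ee_rot [[0.9974, -0.0723, -0.0035], [-0.0723, -0.9974, -0.0015], [-0.0034, 0.0017, -1.0]]
contact_force [-0.4197, -0.29, -2.0797]
moment [-0.1792, -0.0154, 0.0391]
gripper_width 0.0119
```

View pics/p1.png

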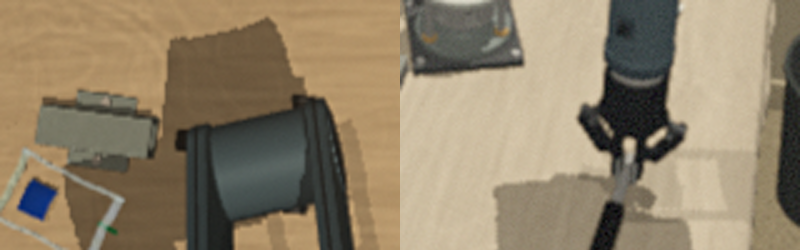

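The bar is out of the sleeve. The side view shows the shank in the fingers and the handle behind; the top view shows the handle end clear of the mouth. Lower it, release, slide along to the handle and grip again.

Emit:
servo_tool:
  motion:
    - [[0,0,0,0,0,0.004,1],[0,0,0,0,0,0.004,1],[0,0,0,0,0,0.004,0.4],[0,0,0,0,0,0.004,0],[0,0,0,0,0,0.001,-0.5],[0,0,0,0,0,0,-0.5],[0,0,0,0,-0.03,0,-0.5],[0,0,0,0,-0.06,0,-0.5],[0,0,0,0,-0.087,0,-0.5],[0,0,0,0,-0.087,0,-0.5]]

```text
clock: 5.6
eef_pos: [0.3973, 0.2918, 0.0061]
ee_rot: [[0.998, -0.069, -0.002], [-0.069, -0.998, -0.001], [-0.002, 0.001, -1.0]]
contact_force: [0.1, -0.4, 0.4]
gripper_width: 0.0639
```

Emit:
servo_tool:
  motion:
    - [[0,0,0,0,0,0.002,-0.5],[0,0,0,0,0,0.002,0],[0,0,0,0,0,0.002,1],[0,0,0,0,0,0.002,1],[0,0,0,0,0,0.002,1],[0,0,0,0,0,0.002,1],[0,0,0,0,0,-0.01,1],[0,0,0,0,0,-0.03,1],[0,0,0,0,0,-0.06,1],[0,0,0,0,0,-0.06,1]]
  force: 100

```text
clock: 6.85
eef_pos: [0.3992, 0.2926, 0.0683]
ee_rot: [[0.998, -0.069, 0.003], [-0.069, -0.998, 0.001], [0.003, -0.002, -1.0]]
contact_force: [0.7, -0.3, -3.3]
gripper_width: 0.022
```

Run:
```python
from h import *
st();t=grab('top','p2t');s=grab('side','p2')
k=lambda im,u,v,w,h,f:cv2.resize(im[v:v+h,u:u+w,::-1],None,fx=f,fy=f,interpolation=cv2.INTER_CUBIC)
cv2.imwrite('pics/p2c.png',np.hstack([k(t,180,210,100,100,4),k(s,310,200,100,100,4)]))
```

```text
clock 6.85
joint_pos [0.4068, 0.3366, 1.8775, 0.0002, 0.9241, 0.4756]
qd [0.0002, 0.0387, 0.0414, -0.0036, -0.0318, 0.0011]
effort [0.1416, -43.97, -22.8155, 0.0058, 0.4686, -0.0003]
eef_pos [0.3992, 0.2926, 0.0683]
ee_rot [[0.9976, -0.0689, 0.0031], [-0.0689, -0.9976, 0.0015], [0.003, -0.0017, -1.0]]
contact_force [0.6674, -0.3428, -3.3007]
moment [-0.0237, -0.0102, 0.0116]
gripper_width 0.022
```

View pics/p2c.png

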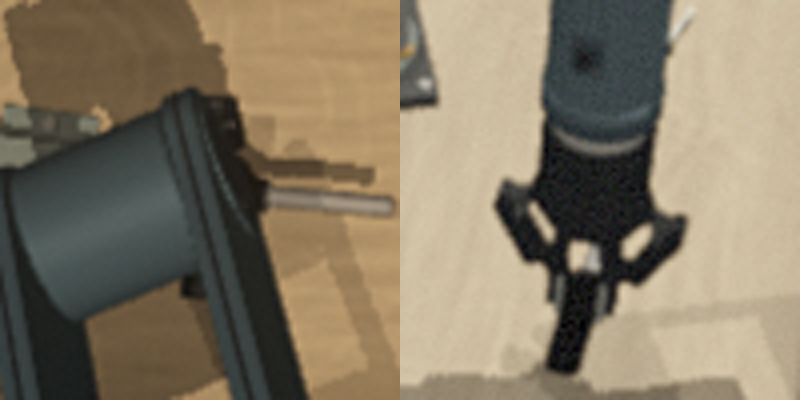

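The bar is held by its handle. Its tip is visible in the top crop at (393,207), and the side view shows it level.

Run:
```python
from h import *
s=arm.get_state();p=np.array(s['eef_pos']);R=np.array(s['ee_rot'])
T=onz('top',180+393.5/4-.4,210+207/4-.4,.076);B=onz('top',180+265/4-.4,210+198/4-.4,.076)
print(T,B,np.degrees(np.arctan2(*(T-B)[1::-1])),np.linalg.norm(T-B),'tool',R.T@(T-p),R.T@(B-p), R.T@(T-B))
```

```text
[0.39082202 0.18068729 0.076     ] [0.3963356  0.26828497 0.076     ] -93.60156224998485 0.08777102421989029 tool [ 0.00127182  0.11128081 -0.00998309] [ 0.00073432  0.02351145 -0.01003791] [5.37498345e-04 8.77693613e-02 5.48149610e-05]
```

Run:
```python
from h import *
c=np.array([.649,-.021]);s=np.load('s0.npy').mean(2).astype(np.float32)
a=np.arange(64,160,3)
print('a',a.tolist())
for z in (.076,.074,.072,.070,.068,.066,.062):
    U=np.array([[proj('side',[c[0]+.045*np.cos(np.radians(p)),c[1]+.045*np.sin(np.radians(p)),z]) for p in a]],np.float32)
    print(z,cv2.remap(s,U[...,0],U[...,1],cv2.INTER_CUBIC)[0].astype(int).tolist())
d=lambda ang,r:(c[0]+r*np.cos(np.radians(ang)),c[1]+r*np.sin(np.radians(ang)))
for r in(.19,.165,.15,.137): print(r,d(116,r))
plan([(*d(116,.19),.075,26,1),(*d(116,.19),.058,26,1)])
```

```text
a [64, 67, 70, 73, 76, 79, 82, 85, 88, 91, 94, 97, 100, 103, 106, 109, 112, 115, 118, 121, 124, 127, 130, 133, 136, 139, 142, 145, 148, 151, 154, 157]
0.076 [90, 90, 89, 89, 90, 90, 91, 90, 91, 91, 90, 90, 92, 93, 91, 86, 82, 80, 81, 86, 89, 89, 88, 88, 91, 93, 93, 92, 92, 94, 95, 97]
0.074 [88, 88, 88, 90, 88, 89, 89, 89, 89, 90, 90, 89, 91, 92, 89, 84, 79, 77, 78, 83, 88, 86, 85, 85, 89, 90, 89, 89, 89, 89, 91, 93]
0.072 [87, 88, 90, 90, 88, 88, 88, 88, 89, 89, 89, 89, 91, 91, 89, 86, 82, 81, 80, 85, 89, 85, 84, 85, 87, 88, 87, 86, 87, 87, 88, 89]
0.07 [87, 89, 92, 92, 89, 88, 88, 89, 90, 89, 89, 90, 91, 90, 90, 90, 88, 87, 88, 90, 92, 87, 84, 85, 87, 88, 86, 85, 86, 85, 86, 87]
0.068 [88, 91, 94, 94, 91, 89, 89, 90, 90, 90, 89, 91, 92, 91, 90, 92, 93, 93, 94, 96, 95, 90, 85, 85, 88, 89, 87, 85, 85, 85, 85, 86]
0.066 [91, 94, 96, 95, 93, 90, 89, 90, 91, 90, 89, 91, 92, 91, 90, 92, 96, 97, 97, 98, 96, 93, 87, 84, 87, 89, 88, 87, 86, 85, 84, 86]
0.062 [96, 98, 98, 96, 93, 90, 90, 91, 90, 89, 90, 89, 90, 91, 90, 93, 97, 99, 100, 99, 97, 96, 90, 85, 86, 89, 89, 87, 86, 86, 84, 85]
0.19 (np.float64(0.5657094821100753), np.float64(0.14977086879684173))
0.165 (np.float64(0.5766687607798022), np.float64(0.12730101763936255))
0.15 (np.float64(0.5832443279816384), np.float64(0.11381910694487503))
0.137 (np.float64(0.5889431528898964), np.float64(0.10213478434298587))
[0.0, 0.002, -0.523, 0.178, 0.13, -0.009, 1.0],
[0.0, 0.002, -0.523, 0.178, 0.13, 0.008, 1.0],
```

Emit:
servo_tool:
  motion:
    - [[0,0,-0.1,0.036,0.026,-0.002,1],[0,0,-0.2,0.071,0.052,-0.004,1],[0,0,-0.31,0.107,0.078,-0.004,1],[0,0,-0.42,0.142,0.104,0,1],[0,0,-0.523,0.178,0.13,0.004,1],[0,0,-0.523,0.178,0.13,0.008,1],[0,0,-0.523,0.178,0.13,0.008,1],[0,0,-0.523,0.178,0.13,0.008,1],[0,0,-0.523,0.178,0.13,0.008,1],[0,0,-0.523,0.178,0.13,0.008,1]]

```text
clock: 8.2
eef_pos: [0.5656, 0.1504, 0.0581]
ee_rot: [[0.898, 0.439, -0.001], [0.439, -0.898, -0.0], [-0.001, -0.0, -1.0]]
contact_force: [-0.6, 0.0, -2.0]
gripper_width: 0.0219
```

Run:
```python
from h import *
st();t=grab('top','p3t');s=np.mean([grab('side').astype(float) for _ in range(4)],0)
k=lambda im,u,v,w,h,f:cv2.resize(np.uint8(np.clip(im*1.3,0,255))[v:v+h,u:u+w,::-1],None,fx=f,fy=f,interpolation=cv2.INTER_CUBIC)
cv2.imwrite('pics/p3.png',np.hstack([k(t,295,140,65,80,6),k(s,260,175,65,80,6)]))
c=np.array([.649,-.021])
plan([(c[0]+r*np.cos(np.radians(116)),c[1]+r*np.sin(np.radians(116)),.058,26,1) for r in (.165,.15,.137)])
```

```text
clock 8.2
joint_pos [0.0697, 0.4869, 1.6576, -0.0005, 0.9982, -0.3849]
qd [-0.004, 0.0016, -0.0024, -0.0031, 0.0014, -0.0017]
effort [0.0119, -52.8356, -24.0357, -0.002, 0.0156, 0.0035]
eef_pos [0.5656, 0.1504, 0.0581]
ee_rot [[0.8983, 0.4394, -0.001], [0.4394, -0.8983, -0.0005], [-0.0012, -0.0, -1.0]]
contact_force [-0.6381, 0.0154, -1.9903]
moment [0.0007, -0.0578, -0.0201]
gripper_width 0.0219
[-0.0, 0.001, 0.0, -0.0, 0.025, -0.0, 1.0],
[-0.0, 0.001, 0.0, -0.0, 0.04, -0.0, 1.0],
[-0.0, 0.001, 0.0, -0.0, 0.053, -0.0, 1.0],
```

View pics/p3.png

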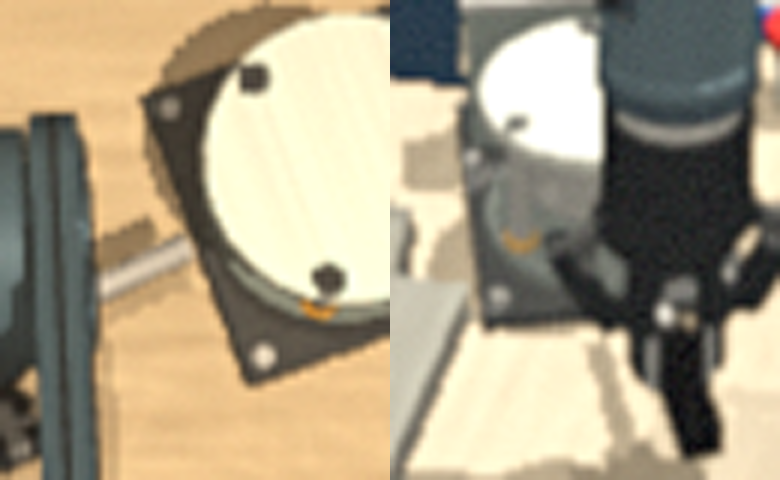

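The shank tip is at about (187,242) in the top crop, just off the table rim and pointing at the axis. The arm hides the hole in the side view. Insert gently.

Emit:
servo_tool:
  motion:
    - [[0,0,0,0,0.012,0,1],[0,0,0,0,0.022,0,1],[0,0,0,0,0.028,0,1],[0,0,0,0,0.032,0,1],[0,0,0,0,0.036,0,1],[0,0,0,0,0.04,0,1],[0,0,0,0,0.043,0,1],[0,0,0,0,0.045,0,1],[0,0,0,0,0.045,0,1],[0,0,0,0,0.045,0,1]]

```text
clock: 9.7
eef_pos: [0.5852, 0.109, 0.0577]
ee_rot: [[0.899, 0.438, -0.002], [0.438, -0.899, -0.001], [-0.002, -0.0, -1.0]]
contact_force: [-2.9, -1.7, -3.4]
gripper_width: 0.0219
```

```bash
cat >> h.py <<'E'
C=np.array([.649,-.021])
def pol(a,r,z=.058,g=1): t=np.radians(a);return (C[0]+r*np.cos(t),C[1]+r*np.sin(t),z,a-90,g)
def where():
    s=arm.get_state();R=np.array(s['ee_rot']);p=np.array(s['eef_pos']);T=p+R@[.001,.111,-.008]
    d=p[:2]-C;e=T[:2]-C;print('tcp ang',np.degrees(np.arctan2(d[1],d[0])),'r',np.hypot(*d),'tip r',np.hypot(*e),'tip ang',np.degrees(np.arctan2(e[1],e[0])),'yaw+90',90+np.degrees(np.arctan2(R[1,0],R[0,0])),'z',p[2],'F',s['contact_force'],s['clock'])
E
python3 - <<'E'
from h import *
where();plan([pol(116,.138)]+[pol(a,.138) for a in (113,107,101,95,89,83,77,71.5,67)])
E
```

```text
tcp ang 116.13960316396404 r 0.14485515877534394 tip r 0.03386072666688412 tip ang 114.87598864415598 yaw+90 115.9988688258674 z 0.05771616407316826 F [-2.92825471 -1.70258675 -3.41727309] 9.7
[-0.0, 0.002, -0.0, 0.0, 0.007, -0.0, 1.0],
[0.0, 0.002, 0.052, 0.008, 0.007, -0.0, 1.0],
[0.0, 0.002, 0.157, 0.022, 0.009, -0.0, 1.0],
[0.0, 0.002, 0.262, 0.036, 0.012, -0.0, 1.0],
[0.0, 0.002, 0.366, 0.05, 0.016, -0.0, 1.0],
[0.001, 0.002, 0.471, 0.063, 0.022, -0.0, 1.0],
[0.001, 0.002, 0.576, 0.076, 0.029, -0.0, 1.0],
[0.001, 0.002, 0.681, 0.087, 0.038, -0.0, 1.0],
[0.001, 0.002, 0.777, 0.097, 0.046, -0.001, 1.0],
[0.001, 0.002, 0.855, 0.105, 0.054, -0.001, 1.0],
```

Emit:
servo_tool:
  motion:
    - [[0,0,0,0,0.006,0,1],[0,0,0.052,0.008,0.007,0,1],[0,0,0.157,0.022,0.009,0,1],[0,0,0.262,0.036,0.012,0,1],[0,0,0.366,0.05,0.016,0,1],[0,0,0.471,0.063,0.022,0,1],[0,0,0.576,0.076,0.029,0,1],[0,0,0.681,0.087,0.038,0,1],[0,0,0.777,0.097,0.046,-0.001,1],[0,0,0.855,0.105,0.054,-0.001,1]]

```text
clock: 10.95
eef_pos: [0.7021, 0.1062, 0.0575]
ee_rot: [[0.919, -0.394, -0.006], [-0.394, -0.919, -0.001], [-0.005, 0.003, -1.0]]
contact_force: [-6.9, -0.2, -3.0]
gripper_width: 0.0217
```

Run:
```python
from h import *
where()
```

```text
tcp ang 67.35654370554089 r 0.13785164336688496 tip r 0.026873638770589427 tip ang 67.33289017999407 yaw+90 66.82264225490964 z 0.057477541696325685 F [-6.86208818 -0.21913979 -2.99236566] 10.95
```

Run:
```python
from h import *
plan([pol(67.3,.16),pol(67.3,.19)]+[pol(a,.19) for a in (75,85,95,105,114,123,130.6)])
```

```text
[0.003, 0.005, -0.008, -0.0, -0.022, -0.001, 1.0],
[0.003, 0.005, -0.008, -0.0, -0.052, -0.001, 1.0],
[0.003, 0.006, -0.143, -0.026, -0.05, -0.001, 1.0],
[0.002, 0.006, -0.317, -0.058, -0.043, -0.0, 1.0],
[0.002, 0.006, -0.492, -0.088, -0.03, -0.0, 1.0],
[0.001, 0.006, -0.666, -0.116, -0.012, 0.0, 1.0],
[0.001, 0.006, -0.823, -0.138, 0.009, 0.0, 1.0],
[0.0, 0.007, -0.98, -0.157, 0.032, 0.0, 1.0],
[-0.0, 0.007, -1.113, -0.169, 0.054, 0.001, 1.0],
```

Emit:
servo_tool:
  motion:
    - [[0,0,-0.008,0,-0.022,0,1],[0,0,-0.008,0,-0.052,0,1],[0,0.006,-0.143,-0.026,-0.05,0,1],[0,0.006,-0.317,-0.058,-0.043,0,1],[0,0.006,-0.492,-0.088,-0.03,0,1],[0,0.006,-0.666,-0.116,-0.012,0,1],[0,0.006,-0.823,-0.138,0.009,0,1],[0,0.006,-0.98,-0.157,0.032,0,1],[0,0.007,-1.113,-0.169,0.054,0,1],[0,0.007,-1.113,-0.169,0.054,0,1]]

```text
clock: 12.2
eef_pos: [0.5259, 0.1225, 0.0593]
ee_rot: [[0.76, 0.65, 0.003], [0.65, -0.76, 0.0], [0.002, 0.002, -1.0]]
contact_force: [-0.2, 0.9, -1.8]
gripper_width: 0.0217
```

Run:
```python
from h import *
where();plan([pol(130.6,r) for r in (.178,.165,.155,.15,.146,.143,.14)])
t=np.mean([grab('top').astype(float) for _ in range(3)],0);s=np.mean([grab('side').astype(float) for _ in range(6)],0)
np.save('s1.npy',s[:,:,::-1])
k=lambda im,u,v,w,h,f:cv2.resize(np.uint8(np.clip((im-20)*1.5,0,255))[v:v+h,u:u+w,::-1],None,fx=f,fy=f,interpolation=cv2.INTER_CUBIC)
cv2.imwrite('pics/p4.png',np.hstack([k(t,300,135,65,80,6),k(s,260,170,65,80,6)]))
```

```text
tcp ang 130.64107625526358 r 0.1890747696600726 tip r 0.07809028177282376 tip ang 130.06353647273252 yaw+90 130.53961087759097 z 0.05930508539054467 F [-0.20766334  0.93123198 -1.82756308] 12.2
[0.002, -0.002, -0.001, 0.0, 0.011, 0.001, 1.0],
[0.002, -0.002, -0.001, 0.0, 0.024, 0.001, 1.0],
[0.002, -0.002, -0.001, 0.0, 0.034, 0.001, 1.0],
[0.002, -0.002, -0.001, 0.0, 0.039, 0.001, 1.0],
[0.002, -0.002, -0.001, 0.0, 0.043, 0.001, 1.0],
[0.002, -0.002, -0.001, 0.0, 0.046, 0.001, 1.0],
[0.002, -0.002, -0.001, 0.0, 0.049, 0.001, 1.0],
```

View pics/p4.png

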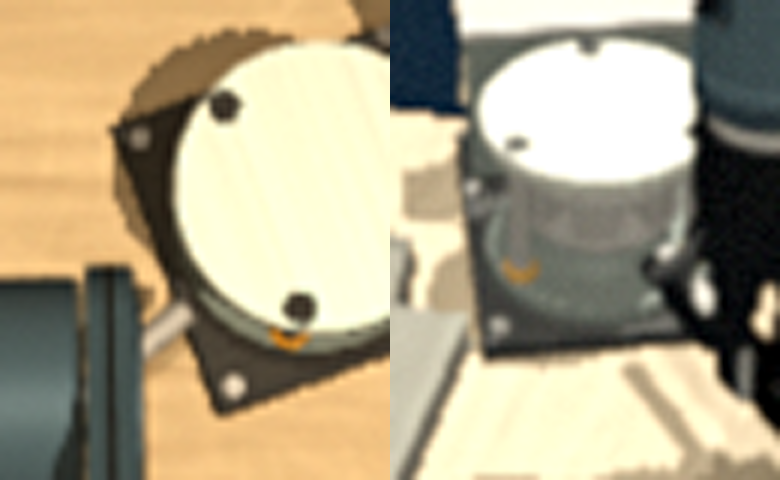

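The table has visibly risen. Top view: the tip is just off the rim at about (187,312), pointing at the axis. Now quantify height and hole angle from the side images.

```bash
cat >> h.py <<'E'
def rodz(s,zg):
    out=[]
    g=np.clip(s.mean(2),0,255)
    for a in (50.2,-69.8):
        X=C+.056*np.array([np.cos(np.radians(a)),np.sin(np.radians(a))])
        u,v=proj('side',[*X,zg]);u0,v0=int(round(u)),int(round(v))
        w=g[v0-4:v0+5,u0-5:u0+6];m=np.clip(w.max()*.75-w,0,None)
        # keep component nearest centre
        n,l,stt,cc=cv2.connectedComponentsWithStats(np.uint8(m>0));k=1+np.argmin([np.hypot(*(cc[i]-[5,4])) for i in range(1,n)])
        m=m*(l==k);y,x=np.mgrid[:9,:11];cv_=(m*y).sum()/m.sum()+v0-4;cu=(m*x).sum()/m.sum()+u0-5
        dz=(proj('side',[*X,zg+.005])-proj('side',[*X,zg]))[1]/.005
        out.append((round(cu-u,2),round(zg+(cv_-v)/dz,4)))
    return out
E
python3 - <<'E'
from h import *
s0=np.load('s0.npy');s1=np.load('s1.npy')
print('s0',rodz(s0,.108),rodz(s0,.110));print('s1',rodz(s1,.113),rodz(s1,.115))
s=s1.mean(2).astype(np.float32);a=np.arange(50,130,3);print(a.tolist())
for z in (.076,.074,.072,.066):
    U=np.array([[proj('side',[C[0]+.045*np.cos(np.radians(p)),C[1]+.045*np.sin(np.radians(p)),z]) for p in a]],np.float32)
    print(z,cv2.remap(s,U[...,0],U[...,1],cv2.INTER_CUBIC)[0].astype(int).tolist())
E
```

```text
s0 [(np.float64(-3.01), np.float64(0.0983)), (np.float64(-0.57), np.float64(0.1183))] [(np.float64(-3.01), np.float64(0.1013)), (np.float64(-0.56), np.float64(0.1183))]
s1 [(np.float64(-3.15), np.float64(0.1057)), (np.float64(-0.42), np.float64(0.1213))] [(np.float64(-3.13), np.float64(0.1057)), (np.float64(-0.42), np.float64(0.1213))]
[50, 53, 56, 59, 62, 65, 68, 71, 74, 77, 80, 83, 86, 89, 92, 95, 98, 101, 104, 107, 110, 113, 116, 119, 122, 125, 128]
0.076 [93, 94, 96, 96, 95, 94, 94, 94, 94, 95, 98, 99, 98, 99, 99, 100, 101, 99, 99, 101, 102, 100, 98, 99, 101, 101, 98]
0.074 [91, 94, 95, 95, 94, 93, 92, 93, 93, 95, 99, 99, 97, 97, 98, 99, 99, 99, 98, 99, 100, 100, 98, 98, 101, 101, 97]
0.072 [91, 93, 94, 94, 94, 92, 91, 92, 93, 97, 102, 101, 97, 97, 97, 98, 99, 99, 99, 100, 100, 99, 98, 98, 102, 103, 99]
0.066 [90, 94, 95, 94, 93, 92, 93, 97, 102, 105, 106, 103, 99, 98, 98, 98, 99, 98, 99, 100, 100, 99, 100, 102, 105, 109, 110]
```

Emit:
servo_tool:
  motion:
    - [[0,0,0,0,0.011,0.001,1],[0,0,0,0,0.022,0.001,1],[0,0,0,0,0.028,0.001,1],[0,0,0,0,0.032,0.001,1],[0,0,0,0,0.036,0.001,1],[0,0,0,0,0.04,0.001,1],[0,0,0,0,0.043,0.001,1],[0,0,0,0,0.045,0.001,1],[0,0,0,0,0.045,0.001,1],[0,0,0,0,0.045,0.001,1]]

```text
clock: 13.9
eef_pos: [0.555, 0.0893, 0.0574]
ee_rot: [[0.759, 0.651, 0.0], [0.651, -0.759, 0.0], [0.0, 0.0, -1.0]]
contact_force: [0.2, 0.5, -1.8]
gripper_width: 0.022
```

Run:
```python
from h import *
where()
```

```text
tcp ang 130.44917491944287 r 0.14490034241229738 tip r 0.03392754856203167 tip ang 128.2855593034951 yaw+90 130.59544438907133 z 0.05740041097372792 F [ 0.24113705  0.52272884 -1.77654899] 13.9
```

Inserted 10 mm with no contact force. Second swing.

Run:
```python
from h import *
plan([pol(130.6,.138)]+[pol(a,.138) for a in (126,119,111.5,104,96.5,89,81.5,74,67)])
```

```text
[0.0, -0.0, -0.0, -0.0, 0.007, -0.001, 1.0],
[0.0, -0.0, 0.08, 0.011, 0.007, -0.001, 1.0],
[-0.0, -0.0, 0.202, 0.027, 0.01, -0.001, 1.0],
[-0.0, -0.0, 0.333, 0.045, 0.014, -0.001, 1.0],
[-0.0, -0.0, 0.464, 0.061, 0.022, -0.001, 1.0],
[-0.0, -0.0, 0.595, 0.077, 0.031, -0.001, 1.0],
[-0.0, -0.0, 0.726, 0.091, 0.042, -0.001, 1.0],
[-0.0, -0.0, 0.857, 0.104, 0.055, -0.001, 1.0],
[-0.0, -0.0, 0.988, 0.115, 0.069, -0.001, 1.0],
[-0.0, -0.0, 1.11, 0.123, 0.084, -0.001, 1.0],
```

Emit:
servo_tool:
  motion:
    - [[0,0,0,0,0.006,-0.001,1],[0,0,0.08,0.011,0.007,-0.001,1],[0,0,0.202,0.027,0.01,-0.001,1],[0,0,0.333,0.045,0.014,-0.001,1],[0,0,0.464,0.061,0.022,-0.001,1],[0,0,0.595,0.077,0.031,-0.001,1],[0,0,0.726,0.091,0.042,-0.001,1],[0,0,0.857,0.104,0.055,-0.001,1],[0,0,0.988,0.115,0.069,-0.001,1],[0,0,1.11,0.123,0.084,-0.001,1]]

```text
clock: 15.15
eef_pos: [0.701, 0.106, 0.0573]
ee_rot: [[0.919, -0.395, -0.006], [-0.395, -0.919, 0.001], [-0.006, 0.001, -1.0]]
contact_force: [-6.3, 2.1, 0.1]
gripper_width: 0.0219
```

Run:
```python
from h import *
where();plan([pol(67,.16),pol(67,.19)]+[pol(a,.19) for a in (75,85,95,105,114,123,130)])
```

```text
tcp ang 67.7370477286706 r 0.13725734583770052 tip r 0.02628140332043737 tip ang 69.74486192104223 yaw+90 66.72048992807511 z 0.05729195046309957 F [-6.32742744  2.10042676  0.05011995] 15.15
[0.001, 0.006, -0.005, 0.002, -0.023, -0.001, 1.0],
[0.001, 0.006, -0.005, 0.002, -0.053, -0.001, 1.0],
[0.001, 0.006, -0.145, -0.025, -0.051, -0.001, 1.0],
[0.0, 0.006, -0.319, -0.057, -0.043, -0.0, 1.0],
[-0.0, 0.006, -0.494, -0.088, -0.03, -0.0, 1.0],
[-0.001, 0.006, -0.668, -0.115, -0.012, -0.0, 1.0],
[-0.001, 0.006, -0.825, -0.137, 0.008, 0.0, 1.0],
[-0.002, 0.006, -0.982, -0.156, 0.032, 0.0, 1.0],
[-0.002, 0.006, -1.104, -0.167, 0.052, 0.0, 1.0],
```

Second swing done, total turn ≈105°. Pull out, then use the level handle underside as a probe on table and bed to compare heights.

Run:
```python
from h import *
plan([pol(67,.165),pol(67,.2),pol(67,.2,.15),(.649,-.021,.15,-70,1),(.649,-.021,.132,-70,1)])
```

```text
[0.001, 0.006, -0.005, 0.002, -0.028, -0.001, 1.0],
[0.001, 0.006, -0.005, 0.001, -0.063, -0.001, 1.0],
[0.001, 0.006, -0.005, 0.001, -0.063, -0.093, 1.0],
[0.003, 0.005, 0.815, 0.002, 0.137, -0.093, 1.0],
[0.003, 0.005, 0.815, 0.002, 0.137, -0.075, 1.0],
```

Emit:
servo_tool:
  motion:
    - [[0,0,0,0.001,-0.028,0,1],[0,0,0,0.001,-0.063,-0.001,1],[0,0,0,0.001,-0.063,-0.045,1],[0,0,0,0.001,-0.063,-0.093,1],[0,0,0.17,0.001,-0.023,-0.093,1],[0,0,0.34,0.001,0.017,-0.093,1],[0,0,0.51,0.001,0.057,-0.093,1],[0,0,0.68,0.002,0.097,-0.093,1],[0,0.004,0.815,0.002,0.137,-0.093,1],[0,0.004,0.815,0.002,0.137,-0.08,1]]

```text
clock: 16.4
eef_pos: [0.6493, -0.0239, 0.1385]
ee_rot: [[0.338, -0.941, -0.001], [-0.941, -0.338, -0.003], [0.002, 0.002, -1.0]]
contact_force: [0.8, 0.6, -2.2]
gripper_width: 0.0221
```

Run:
```python
from h import *
where();plan([(.649,-.021,.126,-70,1),(.649,-.021,.116,-70,1)])
```

```text
tcp ang -84.76087126218769 r 0.002951527211268318 tip r 0.111790877949573 tip ang -158.2474915323401 yaw+90 19.785178296618525 z 0.13850409761308838 F [ 0.78046056  0.59470835 -2.19988394] 16.4
[0.002, -0.002, -0.004, -0.003, -0.001, 0.012, 1.0],
[0.002, -0.002, -0.004, -0.003, -0.001, 0.022, 1.0],
```

Emit:
servo_tool:
  motion:
    - [[0,0,0,-0.002,0,0.007,1],[0,0,0,-0.002,0,0.011,1],[0,0,0,-0.002,0,0.013,1],[0,0,0,-0.002,0,0.015,1],[0,0,0,-0.002,0,0.0165,1],[0,0,0,-0.002,0,0.018,1],[0,0,0,-0.002,0,0.019,1],[0,0,0,-0.002,0,0.02,1],[0,0,0,-0.002,0,0.02,1],[0,0,0,-0.002,0,0.02,1]]

```text
clock: 17.65
eef_pos: [0.6487, -0.0211, 0.1244]
ee_rot: [[0.34, -0.94, 0.002], [-0.94, -0.34, -0.004], [0.004, -0.0, -1.0]]
contact_force: [-14.0, 2.0, 28.0]
gripper_width: 0.0221
```

Run:
```python
from h import *
where();t=-69.8*np.pi/180;y=np.array([.938,.345]);P=C+.101*np.array([np.cos(t),np.sin(t)])-.035*y;print(P)
plan([(*C,.134,-70,1),(*P,.134,-70,1),(*P,.12,-70,1)])
```

```text
tcp ang -157.6711618678672 r 0.0003335631873084263 tip r 0.11134124838863559 tip ang -159.6000839096675 yaw+90 19.894928682411575 z 0.12441449548196205 F [-13.96857131   1.96095342  27.96016388] 17.65
[ 0.65104512 -0.1278628 ]
[-0.0, -0.004, -0.002, 0.0, -0.0, -0.01, 1.0],
[-0.0, -0.004, -0.002, 0.101, 0.034, -0.009, 1.0],
[-0.0, -0.004, -0.002, 0.101, 0.034, 0.005, 1.0],
```

Emit:
servo_tool:
  motion:
    - [[0,0,0,0,0,-0.012,1],[0,0,0,0.05,0.017,-0.012,1],[0,-0.003,0,0.101,0.034,-0.012,1],[0,-0.003,0,0.101,0.034,-0.008,1],[0,-0.003,0,0.101,0.034,-0.004,1],[0,-0.003,0,0.101,0.034,-0.001,1],[0,-0.003,0,0.101,0.034,0.002,1],[0,-0.003,0,0.101,0.034,0.004,1],[0,-0.003,0,0.101,0.034,0.006,1],[0,-0.003,0,0.101,0.034,0.006,1]]

```text
clock: 18.9
eef_pos: [0.6512, -0.126, 0.1245]
ee_rot: [[0.342, -0.94, 0.003], [-0.94, -0.342, -0.002], [0.003, -0.003, -1.0]]
contact_force: [-11.5, 3.4, 25.9]
gripper_width: 0.0219
```

Run:
```python
from h import *
where()
```

```text
tcp ang -88.8111910891213 r 0.10505846217518436 tip r 0.17632204008746483 tip ang -125.26209774898261 yaw+90 20.02481139368132 z 0.12447191191032167 F [-11.5241276    3.40020287  25.85887038] 18.9
```

The same probe reads 124.4 mm on the table and 124.5 mm on the bed: level. Now lay the bar down at an open spot.

Run:
```python
from h import *
plan([(.651,-.126,.165,-70,1),(.45,.25,.165,-4,1),(.45,.25,.06,-4,1)])
```

```text
[-0.003, -0.003, 0.0, 0.0, 0.0, -0.041, 1.0],
[-0.001, -0.004, -1.151, -0.422, 0.06, -0.042, 1.0],
[-0.001, -0.004, -1.151, -0.422, 0.06, 0.063, 1.0],
```

Emit:
servo_tool:
  motion:
    - [[0,0,0,0,0,-0.03,1],[0,0,0,0,0,-0.045,1],[0,-0.004,-0.16,-0.06,0.008,-0.045,1],[0,-0.004,-0.32,-0.12,0.016,-0.045,1],[0,-0.004,-0.48,-0.18,0.025,-0.045,1],[0,-0.004,-0.64,-0.24,0.034,-0.045,1],[0,-0.004,-0.8,-0.3,0.043,-0.045,1],[0,-0.004,-0.97,-0.36,0.052,-0.045,1],[0,-0.004,-1.151,-0.422,0.06,-0.045,1],[0,-0.004,-1.151,-0.422,0.06,-0.02,1]]

```text
clock: 20.15
eef_pos: [0.4486, 0.2547, 0.1442]
ee_rot: [[0.998, -0.061, 0.004], [-0.061, -0.998, 0.003], [0.003, -0.003, -1.0]]
contact_force: [0.7, -0.4, -2.0]
gripper_width: 0.0215
```

Run:
```python
from h import *
where();plan([(.45,.25,.0055,-4,1)])
```

```text
tcp ang 126.00695328547849 r 0.3408419468183219 tip r 0.26399800192083517 tip ang 141.35978641687404 yaw+90 86.4883282619065 z 0.14423570152369727 F [ 0.69899022 -0.36202753 -1.99131374] 20.15
[-0.003, -0.003, 0.009, 0.001, 0.005, 0.139, 1.0],
```

Emit:
servo_tool:
  motion:
    - [[0,0,0,0,0,0.04,1],[0,0,0,0,0,0.08,1],[0,0,0,0,0,0.11,1],[0,0,0,0,0,0.128,1],[0,0,0,0,0,0.135,1],[0,0,0,0,0,0.139,1],[0,0,0,0,0,0.139,1],[0,0,0,0,0,0.139,0.3],[0,0,0,0,0,0.139,-0.2],[0,0,0,0,0,0.137,-0.5]]

```text
clock: 21.4
eef_pos: [0.4494, 0.2551, 0.0077]
ee_rot: [[0.998, -0.061, 0.004], [-0.061, -0.998, 0.003], [0.004, -0.003, -1.0]]
contact_force: [0.1, -0.1, 0.8]
gripper_width: 0.0636
```

Emit:
servo_tool:
  motion:
    - [[0,0,0,0,0,0,-0.5],[0,0,0,0,0,-0.02,-0.5],[0,0,0,0,0,-0.06,-0.5],[0,0,0,0,0,-0.1,-0.5],[0,0,0,0,-0.04,-0.14,-0.5],[0,0,0,0,-0.09,-0.18,-0.5],[0,0,0,0,-0.14,-0.2,-0.5],[0,0,0,0,-0.19,-0.2,-0.5],[0,0,0,0,-0.2,-0.2,-0.5],[0,0,0,0,-0.2,-0.2,-0.5]]

```text
clock: 22.65
eef_pos: [0.4603, 0.454, 0.2075]
ee_rot: [[0.998, -0.06, 0.003], [-0.06, -0.998, 0.002], [0.003, -0.002, -1.0]]
contact_force: [-0.2, -0.1, 0.4]
gripper_width: 0.064
```

Run:
```python
from h import *
st();t=np.mean([grab('top').astype(float) for _ in range(3)],0);s=np.mean([grab('side').astype(float) for _ in range(6)],0)
np.save('s2.npy',s[:,:,::-1]);print(rodz(s,.12))
k=lambda im,u,v,w,h,f:cv2.resize(np.uint8(np.clip(im*1.2,0,255))[v:v+h,u:u+w,::-1],None,fx=f,fy=f,interpolation=cv2.INTER_CUBIC)
cv2.imwrite('pics/p5.png',np.hstack([k(t,200,110,250,200,2),k(s,260,165,60,80,5)]))
```

```text
clock 22.65
joint_pos [0.6066, 0.4446, 1.3234, -0.0005, 1.3701, 0.6669]
qd [-0.0269, -0.0179, 0.0269, -0.0069, 0.0012, -0.0034]
effort [1.1004, -55.282, -30.1483, 0.1704, -0.1093, 0.0807]
eef_pos [0.4603, 0.454, 0.2075]
ee_rot [[0.9982, -0.0602, 0.0032], [-0.0602, -0.9982, 0.0016], [0.0031, -0.0018, -1.0]]
contact_force [-0.1876, -0.1466, 0.3741]
moment [0.0143, -0.0375, -0.0325]
gripper_width 0.064
[(np.float64(-2.99), np.float64(0.1099)), (np.float64(-0.41), np.float64(0.1226))]
```

View pics/p5.png

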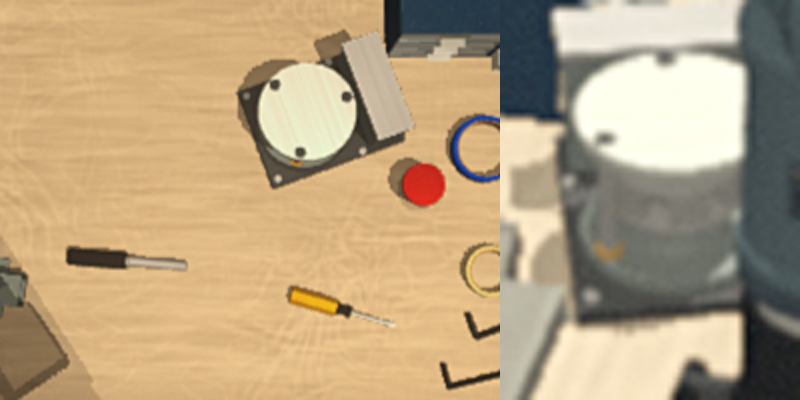

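The bar lies flat on the open bench, with handle to tip running from (67,257) to (187,266) in the top crop. Cup and driver sit at their starting pixels, and the arm is clear of everything.

Run:
```python
from h import *
print(arm.job_done())
```

```text
the job is handed in; nothing more can be done
None
```

I pulled the bar from its sleeve, put it down and took it again by the handle. I then turned the collar clockwise in two swings from two neighbouring holes, about 105° in all. The bar now lies on the open bench near (0.45, 0.25), more than 0.25 m from the collar's axis. I handed the job in at about 23 s.

**Level:** I pressed the handle's underside on both tops before laying the bar down. The tool height was 124.4 mm on the round table and 124.5 mm on the bed. The turn of about 105° should lift the table about 11.7 mm, which fits the stated start of 10 to 14 mm below the bed.

**Last picture:** The bar is flat and clear of the fixture. The cup and screwdriver are where they started, and the tape roll looks undisturbed. The arm touches nothing.

**Disagreed:** My estimate of the table's height from the rod heads in the side camera scattered by several mm (last reading 110 and 123 mm). I set it aside in favour of the touch check.

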